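Hang up the canister, then tip the tote so the bushings gather in one corner

ROBOT

A 6-joint arm with a two-finger parallel gripper is mounted at the origin on the work surface. World frame = base frame: x ahead of the robot, y to its left, z up, the work surface at z = 0. Lengths are in m, angles in rad, forces in N, time in s.
With the tool pointing down it reaches from about 0.35 to 0.975 m from the base axis. Payload 4.9 kg.
Tool frame: the origin (TCP) lies midway between the tips of the shut fingers; the grasp point (between the pads) lies 19 mm behind it; z points along the fingers, y is the line along which they close (so a half turn about z gives the same grasp; the last joint's range is limited). The gripper opens to 85 mm and grips with 20 to 120 N. Pads are 22 mm wide; open, the fingers measure 114 mm over their backs; the gripper's body (76 mm by 85 mm) begins 54 mm behind the grasp point. The pads swing forward as they close: fully open they stand 13 mm farther back than shut.
Start: joints at [1.163, 0.053, 1.613, -0, 1.476, -0.119], TCP at [0.178, 0.599, 0.231] pointing down, gripper open.
Joint ranges: [-3.01, 3.01], [-1.01, 2.22], [0.06, 2.58], [-1.02, 4.17], [0.09, 2.62], [-3.14, 3.14]. Speed limits (rad/s): [2.57, 2.57, 3.14, 3.14, 3.14, 3.14].

INTERFACE

Orientations are given as a unit quaternion [w, x, y, z].
In Python, from plant import * gives the robot as it stands.
- The arm moves only by the tool jog_arm, never from a script. Its argument "targets" is a list of rows, each a list of 3 entries, a list of its own where there are three numbers: the shift along the tool's x, y, z in units of 25 mm (1.0 is 25 mm), then the turn, a rotation vector about the tool's x, y, z in units of 8 degrees (1.0 is 8 degrees), then the opening in per cent of the stroke, from 0 (shut) to 100 (fully open). A call has 1 to 8 rows; each row is the pose to reach, as a shift and turn from the pose commanded when the call began, along the tool's axes at that moment; what a row does not reach only later rows make up. A row lasts 1/8 s, in which the tool goes at most 62.5 mm and 10.7 degrees, less where a joint would pass 70% of its speed; a pose out of reach is approached as far as the arm can. A call with a gripper value outside its range is refused whole. The fingers move at their own pace and stop on an object; the grip force is fixed at half the most. Time passes only in rows, so rows that repeat a pose let the fingers close. It gives the time, the measured TCP pose, the force, the opening and the grip force at its end, in the units of the state.
- state(): the state, without advancing time (a new reading comes with each control period).
- grab_frame(name): name is "side" or "top" or "wrist"; returns (picture, depth): 420x560x3 uint8, red, green, blue; 420x560 float32, m along the optical axis (not along the pixel's ray), 0 where there is no reading.
- camera_params(name): a dict with "fovy" (degrees; the focal length in pixels is half the picture's height over the tangent of half this angle, whatever the lens; pixels are square), "cx", "cy" (the principal point, pixels), "rvec" (rotation vector, rad) and "tvec" (3), from world to camera coordinates, as OpenCV has them; the wrist camera has in their place "hand_eye" (4x4, takes a point from camera to tool coordinates, whose origin is the TCP and whose axes are the flange's). Camera axes: x right, y down, z forward; pixel columns grow to the right and rows downward; lengths in m; the calibration is good to about 2 mm. A picture is of the moment at which its call begins: read the wrist's pose just before it. camera_params takes no time and is no camera call.
- job_done(): hands the job in; it is judged then, once.
The state is a dict: "time": time; "joint_pos": joint angles; "joint_vel": joint speeds; "joint_efforts": joint torques, N m; "tool_pos": TCP position; "tool_rot": TCP orientation; "contact_force": force on the tool from outside, world axes, zero at the start; "ft_torque": the same for the moment, N m; "gripper_width": opening from 0.0 (shut) to 1.0 (fully open); "grasp_force": force on a finger pad.
Only numpy, scipy, OpenCV 4.12 (cv2) and the standard library are available. Lean on these libraries where they do the work, as an engineer would, in place of code of your own. Each camera call takes 0.05 s, during which the arm holds its last target. There are 200 camera calls.

TASK

The small steel tote still has an instrument canister standing in it among three loose bushings: lift the canister out by the tab on its handle and hang it by that handle on the hook of the stand. Then take the tote by its corner handle and tip it up, its opposite corner staying on the bench, until all three bushings have slid into that opposite corner, and finish still holding the tote tipped up. Leave the lenses, flange, shaft, wrench and oil bottle alone.

Things in the scene. Friction and masses are not known exactly. Their poses are not given: they have to be found in the camera images.
- tote: Open square steel tote standing loose on the bench, 165 mm square outside, 55 mm high, walls and floor 4 mm, 0.6 kg. Origin: centre of its underside. Its +x axis runs along its diagonal, from the corner with the handle (at x = -117 mm) to the opposite, plain corner (at x = +117 mm); the two other corners lie at y = +-117 mm; z is up.
- tote_handle (a point): Middle of the tote's handle bar, 162 mm from its centre towards -x, 50 mm above its underside. A fixed, level U of 10 mm round bar; the bar runs along the tote's y, 70 mm between the U's arms, and its centre is 45 mm clear of the tote's corner. Take it from above, fingers closing along the tote's x, opened only some 40 mm; it can turn between the fingers as the tote tips.
- tote_corner (a point): The inside bottom corner opposite the handle (x = +111 mm, z = 4 mm in the tote's frame), where the bushings shall gather.
- tote_foot (a point): The outside bottom corner opposite the handle (x = +117 mm, z = 0 in the tote's frame): it stays on the bench as the tote is tipped and the tote turns about it; the handle bar lies 279 mm from it level and 50 mm higher.
- bushing_1_center (a point): Centre of one of three alike oiled steel bushings, 24 mm across and 14 mm high, loose on the tote's floor, 40 g. They start to slide when the tote is tipped some 12 to 17 degrees, slide along the walls into the corner by about 30 degrees, and need a second or two; 37 degrees is ample.
- bushing_2_center (a point): Centre of one of three alike oiled steel bushings, 24 mm across and 14 mm high, loose on the tote's floor, 40 g. They start to slide when the tote is tipped some 12 to 17 degrees, slide along the walls into the corner by about 30 degrees, and need a second or two; 37 degrees is ample.
- bushing_3_center (a point): Centre of one of three alike oiled steel bushings, 24 mm across and 14 mm high, loose on the tote's floor, 40 g. They start to slide when the tote is tipped some 12 to 17 degrees, slide along the walls into the corner by about 30 degrees, and need a second or two; 37 degrees is ample.
- canister_grip (a point): Centre of the flat tab on the handle of the drum-shaped grey canister (56 mm across, 60 mm high, 0.3 kg) standing in the tote. The tab is 12 mm thick along the point's x, 30 mm wide along y, 30 mm high; its centre is on the canister's axis, 127 mm above its underside. Grasp it from above, fingers closing along x, tips no lower than about the tab's middle.
- canister_eye (a point): Underside of the top of the canister's stiff handle, 19 mm straight below canister_grip, where it hangs on the hook. The handle is a pointed arch of 8 mm round bar in the canister's y-z plane, fixed to the lid: the opening is 40 mm wide and 48 mm high from the lid to this point, and is passed through along the canister's x.
- hook_seat (a point): Where the handle shall hang: top of the hook's level arm, 204 mm above the bench, 65 mm in front of the post; axes as hook. The arm is 8 mm round; it continues 37 mm beyond this point to an upturned tip that rises 12 mm above the arm's top.
- hook: Fixed hook stand: round foot 100 mm across, 12 mm high, post 16 mm thick, 204 mm high, one arm that points along the stand's -x. Origin: centre of the underside of the foot, below the post.
- lens_1: Bystander: amber glass lens, 42 mm across, 15 mm high; origin at the centre of its underside.
- lens_2: Bystander: a second, like amber lens.
- flange: Bystander: cast-aluminium flange, 84 mm across, 32 mm high; origin at the centre of its underside.
- rotor_shaft: Bystander: steel rotor shaft, 230 mm long along its x, 22 mm high; origin under the one of its two square blocks that is 50 mm from the near end.
- wrench: Bystander: wrench lying flat along its x, about 180 mm long.
- oil_bottle: Bystander: green oil bottle, 48 mm across, 110 mm high; origin at the centre of its underside.
Mind the look-alikes: they are no part of the job. What is shaped like the hook but orange or turquoise is not meant.

How it is judged:
By the outcome, as a careful person would: the job done as asked, in the order asked, and still so for the second after the job is handed in, while the arm keeps its last pose, push and grip.
It also fails if it takes over 64 s, if anything falls off the work surface, if the arm or the gripper's body presses on something with over 40 N, if the wrist force passes 120 N, or if a joint passes its speed limit or range.

## Working session

There is one attempt and no reset: what is moved stays moved. The work goes in short steps, Python scripts to look and compute and a tool call to move; the robot and the scene stay as the last step left them, time stands still between calls to the robot, and variables do not carry over. Pictures are saved under pics/ and viewed, at most 10 in all, crops included, and the job is handed in when it is done.

Besides the shell and the picture viewer there is one more tool, called after ">>>" as name([rows], argument=value, ...), one row to a line, values as JSON. jog_arm: Moves the arm, as the interface text tells. Its arguments: {"type":"object","properties":{"targets":{"type":"array"}},"required":["targets"]}

```bash
mkdir -p pics
cat > h.py <<'E'
from plant import *
import numpy as np, cv2
from scipy.spatial.transform import Rotation as R
def K(p,h=420):
    f=h/2/np.tan(np.radians(p['fovy'])/2); return f,p['cx'],p['cy']
def Rq(q): return R.from_quat([q[1],q[2],q[3],q[0]]).as_matrix()
def grab(name):
    s=state(); im,d=grab_frame(name); p=camera_params(name)
    if name=='wrist':
        T=np.eye(4);T[:3,:3]=Rq(s['tool_rot']);T[:3,3]=s['tool_pos'];T=T@np.array(p['hand_eye'])
    else:
        r=cv2.Rodrigues(np.array(p['rvec'],float))[0];T=np.eye(4);T[:3,:3]=r.T;T[:3,3]=-r.T@np.array(p['tvec']).ravel()
    f,cx,cy=K(p); v,u=np.mgrid[:420,:560]
    P=np.stack([(u-cx)/f*d,(v-cy)/f*d,d],-1)@T[:3,:3].T+T[:3,3]; P[d==0]=np.nan
    return im,d,P,T,(f,cx,cy)
def onplane(u,v,z,T,k):
    r=T[:3,:3]@np.array([(u-k[1])/k[0],(v-k[2])/k[0],1]); return T[:3,3]+r*(z-T[2,3])/r[2]
def save(n,im,s=None):
    if s: im=cv2.resize(im,None,fx=s,fy=s,interpolation=cv2.INTER_CUBIC)
    cv2.imwrite('pics/'+n+'.png',im[:,:,::-1])
E
python3 - <<'E'
from h import *
for n in('top','side'):
    im,d,P,T,k=grab(n); save(n,im); np.savez(n+'.npz',im=im,P=P,T=T,k=k); print(n,T[:3,3].round(3),T[:3,2].round(2),(d>0).mean(),camera_params(n))
s=state();print(s['tool_pos'],s['tool_rot'],s['time'])
E
```

```text
top [ 0.22  -0.011  1.628] [ 0.19  0.01 -0.98] 0.9960544217687075 {'fovy': 42.70949823715355, 'cx': 285.0247473269848, 'cy': 208.0690813985625, 'rvec': array([ 2.12948951, -2.11147538,  0.19210411]), 'tvec': array([-0.00418623,  0.51823803,  1.5587207 ])}
side [ 0.08  -0.825  0.783] [ 0.37  0.74 -0.57] 0.9918239795918368 {'fovy': 51.60289536617665, 'cx': 279.2999573739217, 'cy': 208.45671704178707, 'rvec': array([ 2.13112597, -0.48007382,  0.27661775]), 'tvec': array([-0.44548916,  0.2404933 ,  1.02180078])}
[0.17777751 0.59860079 0.23019947] [-2.38984285e-04  1.43890181e-01  9.89593242e-01 -8.79619981e-04] 0.1
```

View pics/top.png

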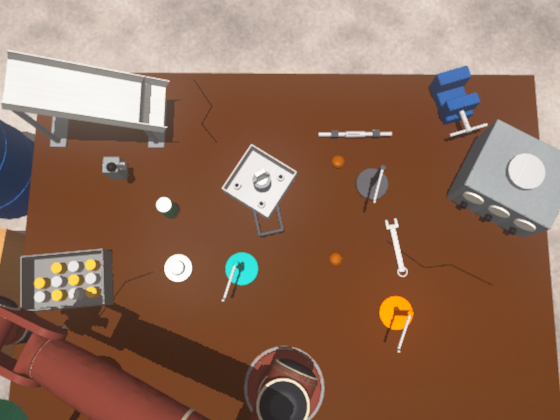

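View pics/side.png

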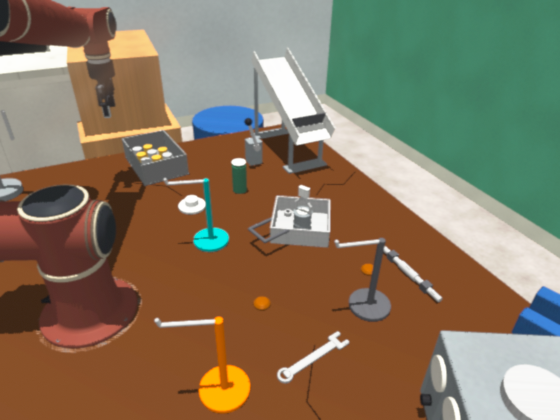

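The top view shows the tote around (259,181) with its handle bar near (269,232) and the canister tab near (261,177). The grey hook has its foot at (372,184), post top at (383,167) and arm tip at (376,201). The side view agrees; turquoise and orange hooks are decoys.

Run:
```python
from h import *
z=np.load('top.npz');im=z['im'];save('t1',np.hstack([im[135:250,210:310],im[145:215,340:400].repeat(1,0) if 0 else cv2.copyMakeBorder(im[145:215,340:400],0,45,0,0,cv2.BORDER_CONSTANT)]),5)
P=z['P']
for u,v in [(383,167),(376,200),(379,185),(372,184),(261,176),(269,233)]: print((u,v),P[v,u].round(3))
for n in('top','side'):
    P=np.load(n+'.npz')['P'];q=P.reshape(-1,3)
    m=(q[:,2]>.03)&(q[:,0]>.4)&(q[:,0]<1.0)&(abs(q[:,1])<.5)
    t=q[m&(q[:,2]>.045)&(q[:,2]<.062)&(q[:,1]>-.05)&(q[:,1]<.25)]
    rect=cv2.minAreaRect(t[:,:2].astype(np.float32)); print(n,'tote rim',rect)
    h=q[m&(q[:,2]>.08)&(q[:,1]<-.1)&(q[:,1]>-.5)]; print('hook',len(h), h[h[:,2]>.19].round(3)[::6].tolist())
    c=q[m&(q[:,2]>.075)&(q[:,1]>-.05)&(q[:,1]<.18)]; print('can',c.round(3)[::8].tolist())
```

```text
(383, 167) [ 0.604 -0.267  0.208]
(376, 200) [ 0.513 -0.247  0.203]
(379, 185) [ 0.554 -0.255  0.208]
(372, 184) [ 0.596 -0.263  0.04 ]
(261, 176) [0.597 0.07  0.128]
(269, 233) [0.442 0.047 0.055]
top tote rim ((0.5610573887825012, 0.06856690347194672), (0.22710874676704407, 0.2267823964357376), 58.45490264892578)
hook 536 [[0.61, -0.265, 0.206], [0.608, -0.271, 0.204], [0.606, -0.271, 0.202], [0.602, -0.27, 0.204], [0.599, -0.27, 0.205], [0.598, -0.271, 0.199], [0.593, -0.269, 0.198], [0.586, -0.265, 0.203], [0.581, -0.265, 0.2], [0.573, -0.261, 0.207], [0.569, -0.262, 0.203], [0.563, -0.259, 0.204], [0.558, -0.259, 0.204], [0.552, -0.256, 0.203], [0.545, -0.255, 0.208], [0.54, -0.252, 0.205], [0.536, -0.253, 0.202], [0.532, -0.252, 0.192], [0.525, -0.25, 0.201], [0.519, -0.247, 0.203], [0.513, -0.244, 0.206], [0.505, -0.239, 0.216]]
can [[0.614, 0.063, 0.142], [0.608, 0.069, 0.142], [0.604, 0.072, 0.144], [0.602, 0.083, 0.142], [0.603, 0.061, 0.138], [0.597, 0.08, 0.15], [0.603, 0.058, 0.127], [0.596, 0.074, 0.143], [0.609, 0.051, 0.09], [0.599, 0.067, 0.118], [0.592, 0.078, 0.124
[... 994 characters left out ...]
, 0.195], [0.515, -0.244, 0.202], [0.528, -0.248, 0.2], [0.598, -0.272, 0.194], [0.508, -0.244, 0.201], [0.603, -0.275, 0.191]]
can [[0.602, 0.085, 0.148], [0.597, 0.077, 0.147], [0.596, 0.074, 0.146], [0.615, 0.063, 0.147], [0.605, 0.062, 0.147], [0.601, 0.072, 0.139], [0.596, 0.072, 0.137], [0.617, 0.064, 0.136], [0.606, 0.062, 0.137], [0.598, 0.065, 0.133], [0.595, 0.077, 0.124], [0.61, 0.058, 0.131], [0.604, 0.063, 0.127], [0.605, 0.07, 0.119], [0.601, 0.069, 0.117], [0.596, 0.072, 0.114], [0.595, 0.087, 0.101], [0.591, 0.091, 0.097], [0.591, 0.096, 0.09], [0.59, 0.094, 0.088], [0.595, 0.091, 0.085], [0.61, 0.054, 0.1], [0.616, 0.052, 0.096], [0.613, 0.052, 0.086], [0.621, 0.053, 0.077]]
```

View pics/t1.png

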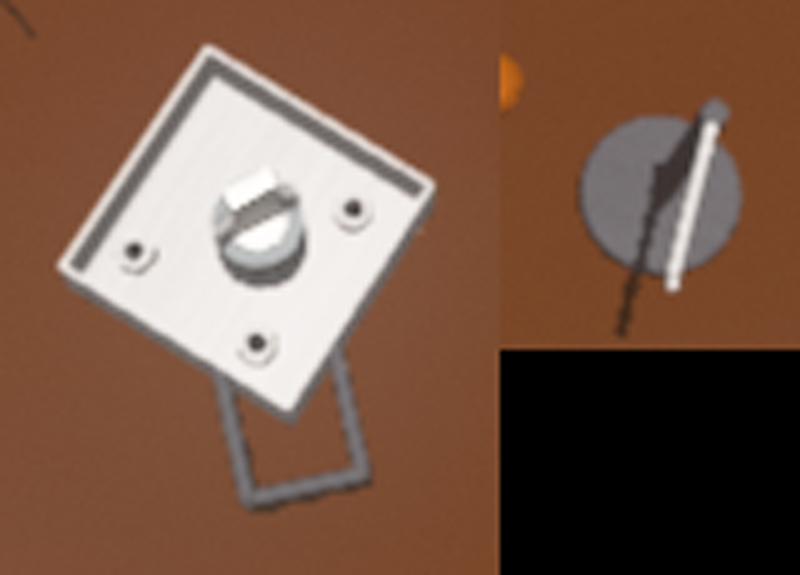

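```bash
cat >> h.py <<'E'
def down(yaw):  # tool z down, tool y along yaw
    y=np.array([np.cos(yaw),np.sin(yaw),0]);z=np.array([0,0,-1.]);return np.stack([np.cross(y,z),y,z],1)
def plan(pos,Rt,s=None):
    s=s or state();R0=Rq(s['tool_rot'])
    return (R0.T@(np.array(pos)-s['tool_pos'])/.025).round(2).tolist(),np.degrees(R.from_matrix(R0.T@Rt).as_rotvec()/8).round(2).tolist()
def best(yaw,s):
    R0=Rq(s['tool_rot']);return min((down(a) for a in(yaw,yaw+np.pi)),key=lambda M:np.linalg.norm(R.from_matrix(R0.T@M).as_rotvec()))
E
python3 - <<'E'
from h import *
z=np.load('top.npz');T=z['T'];k=z['k']
c=np.array([onplane(210+u/5,135+v/5,.055,T,k) for u,v in [(207,47),(433,187),(290,415),(62,267),(248,500),(365,475)]]);print(c.round(3),c[:4].mean(0))
s=state();print(Rq(s['tool_rot']).round(3),camera_params('wrist'))
b=best(np.radians(25),s);print(b.round(2),[plan(p,b,s) for p in([.605,.073,.33],)])
E
```

```text
[[ 0.714  0.105  0.055]
 [ 0.627 -0.034  0.055]
 [ 0.487  0.05   0.055]
 [ 0.576  0.189  0.055]
 [ 0.436  0.075  0.055]
 [ 0.451  0.006  0.055]] [0.6007487 0.0774945 0.055    ]
[[-0.959  0.285 -0.001]
 [ 0.285  0.959 -0.002]
 [ 0.    -0.002 -1.   ]] {'fovy': 67.3838677576849, 'cx': 278.4651234559978, 'cy': 204.47438098052544, 'hand_eye': array([[ 3.36421806e-04, -9.49190563e-01, -3.14701702e-01,
         8.18636664e-02],
       [ 9.99998663e-01, -1.84272604e-04,  1.62481223e-03,
        -1.25486470e-03],
       [-1.60024734e-03, -3.14701828e-01,  9.49189232e-01,
        -1.44055406e-01],
       [ 0.00000000e+00,  0.00000000e+00,  0.00000000e+00,
         1.00000000e+00]])}
[[-0.42  0.91  0.  ]
 [ 0.91  0.42  0.  ]
 [ 0.    0.   -1.  ]] [([-22.37, -15.29, -3.97], [-0.01, 0.0, 6.06])]
```

>>> jog_arm([
  [[-3, -2, -3.97], [0, 0, 0.9], 100],
  [[-22.37, -15.29, -3.97], [0, 0, 6.06], 100],
  [[-22.37, -15.29, -3.97], [0, 0, 6.06], 100],
  [[-22.37, -15.29, -3.97], [0, 0, 6.06], 100],
  [[-22.37, -15.29, -3.97], [0, 0, 6.06], 100],
  [[-22.37, -15.29, -3.97], [0, 0, 6.06], 100],
  [[-22.37, -15.29, -3.97], [0, 0, 6.06], 100],
  [[-22.37, -15.29, -3.97], [0, 0, 6.06], 100],
])

```text
time: 1.1
tool_pos: [0.4803, 0.2264, 0.3137]
tool_rot: [-0.0, 0.538, 0.843, -0.0]
contact_force: [0.3, 0.1, -0.6]
gripper_width: 1.0
grasp_force: 0.0
```

Run:
```python
from h import *
s=state();b=best(np.radians(25),s);print(s['tool_pos'],s['joint_vel'],plan([.605,.073,.32],b,s))
```

```text
[0.48033377 0.22641903 0.31370269] [-0.9065287   0.22424467 -0.25738417  0.00091412  0.03184207 -0.89909145] ([-7.67, 1.93, -0.25], [-0.0, -0.0, -0.0])
```

>>> jog_arm([
  [[-6.5, 1.7, -0.3], [0, 0, 0], 100],
  [[-6.5, 1.7, -0.3], [0, 0, 0], 100],
  [[-6.5, 1.7, -0.3], [0, 0, 0], 100],
  [[-6.5, 1.7, -0.3], [0, 0, 0], 100],
  [[-6.5, 1.7, -0.3], [0, 0, 0], 100],
])

```text
time: 1.72
tool_pos: [0.5863, 0.0991, 0.3208]
tool_rot: [-0.001, 0.538, 0.843, -0.0]
contact_force: [-1.1, -0.3, -0.0]
gripper_width: 0.998
grasp_force: 0.0
```

Run:
```python
from h import *
s=state();print(s['tool_pos'],abs(s['joint_vel']).max())
im,d,P,T,k=grab('wrist');np.savez('w1.npz',im=im,P=P,T=T,k=k);save('w1',im)
q=P.reshape(-1,3);m=(abs(q[:,0]-.605)<.05)&(abs(q[:,1]-.073)<.05)&(q[:,2]>.138)&(q[:,2]<.155)
r=cv2.minAreaRect(q[m][:,:2].astype(np.float32));print('tab top',m.sum(),r,np.median(q[m],0))
```

```text
[0.58629105 0.09914279 0.3207993 ] 0.019972386139721954
tab top 315 ((0.6034262180328369, 0.07298877835273743), (0.011920730583369732, 0.030028685927391052), 29.76485252380371) [0.60267131 0.07440281 0.14713401]
```

View pics/w1.png

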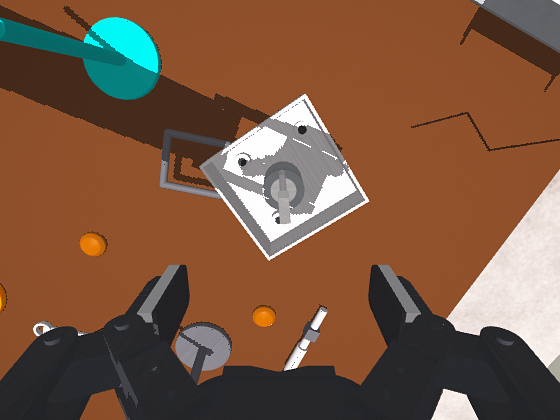

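The wrist view shows the tab at (284,205), and its top fits a 12x30 mm rectangle centred at (0.603, 0.073), with the grasp axis at about 30°.

Run:
```python
from h import *
s=state();b=best(np.radians(29.5),s)
for z in(.2,.131):print(plan([.6034,.073,z],b,s))
```

```text
([-1.26, 0.18, 4.84], [-0.0, -0.0, -0.56])
([-1.26, 0.18, 7.6], [-0.0, -0.0, -0.56])
```

>>> jog_arm([
  [[-1.26, 0.18, 1.5], [0, 0, -0.56], 60],
  [[-1.26, 0.18, 3.8], [0, 0, -0.56], 60],
  [[-1.26, 0.18, 5.5], [0, 0, -0.56], 60],
  [[-1.26, 0.18, 6.8], [0, 0, -0.56], 60],
  [[-1.26, 0.18, 7.6], [0, 0, -0.56], 60],
  [[-1.26, 0.18, 7.6], [0, 0, -0.56], 60],
])

```text
time: 2.52
tool_pos: [0.6028, 0.073, 0.13]
tool_rot: [-0.001, 0.504, 0.864, -0.001]
contact_force: [-0.6, 0.4, 0.0]
gripper_width: 0.601
grasp_force: 0.0
```

>>> jog_arm([
  [[0, 0, 0], [0, 0, 0], 0],
  [[0, 0, 0], [0, 0, 0], 0],
  [[0, 0, 0], [0, 0, 0], 0],
  [[0, 0, 0], [0, 0, 0], 0],
  [[0, 0, 0], [0, 0, 0], 0],
  [[0, 0, 0], [0, 0, 0], 0],
])

```text
time: 3.28
tool_pos: [0.6056, 0.0722, 0.1337]
tool_rot: [0.002, 0.504, 0.864, 0.001]
contact_force: [1.6, -0.3, 6.1]
gripper_width: 0.118
grasp_force: 62.2
```

>>> jog_arm([
  [[0, 0, -0.4], [0, 0, 0], 0],
  [[0, 0, -1.5], [0, 0, 0], 0],
  [[0, 0, -3], [0, 0, 0], 0],
  [[0, 0, -4.5], [0, 0, 0], 0],
  [[0, 0, -6], [0, 0, 0], 0],
  [[0, 0, -6.6], [0, 0, 0], 0],
  [[0, 0, -6.6], [0, 0, 0], 0],
])

```text
time: 4.15
tool_pos: [0.6042, 0.0722, 0.2968]
tool_rot: [0.0, 0.504, 0.864, 0.0]
contact_force: [0.4, 0.1, -2.9]
gripper_width: 0.122
grasp_force: 61.1
```

Run:
```python
from h import *
# hook from both fixed cameras, arm axis fit
for n in('top','side'):
    q=np.load(n+'.npz')['P'].reshape(-1,3)
    a=q[(q[:,2]>.19)&(q[:,2]<.22)&(q[:,0]>.5)&(q[:,0]<.59)&(q[:,1]<-.22)&(q[:,1]>-.3)]
    print(n,len(a),np.polyfit(a[:,0],a[:,1],1),np.polyval(np.polyfit(a[:,0],a[:,1],1),[.5,.54,.6]))
    t=q[(q[:,2]>.07)&(q[:,2]<.21)&(q[:,0]>.59)&(q[:,0]<.63)&(q[:,1]<-.23)&(q[:,1]>-.3)];print('post',t.min(0),t.max(0),t.mean(0))
    f=q[(q[:,2]>.009)&(q[:,2]<.016)&(abs(q[:,0]-.605)<.07)&(abs(q[:,1]+.268)<.07)];print('foot',cv2.minEnclosingCircle(f[:,:2].astype(np.float32)))
s=state();print(s['tool_pos'],s['contact_force'],s['gripper_width'])
b=best(np.radians(-15),s);u=np.array([np.cos(.262),-np.sin(.262),0])
print(plan(np.array([.541,-.251,.30])-.10*u,b,s),np.array([.541,-.251,.27])-.10*u)
```

```text
top 92 [-0.26807565 -0.10525799] [-0.23929581 -0.25001884 -0.26610338]
post [ 0.59063678 -0.27407756  0.07077478] [ 0.61214572 -0.25991143  0.20865105] [ 0.60064722 -0.26465876  0.15819078]
foot ((0.6098534464836121, -0.26977649331092834), 0.07469721138477325)
side 160 [-0.26740953 -0.10624272] [-0.23994748 -0.25064387 -0.26668844]
post [ 0.59099433 -0.27608922  0.07038087] [ 0.61316642 -0.25892321  0.20644618] [ 0.60268567 -0.27011867  0.145786  ]
foot ((0.6055036783218384, -0.2675803005695343), 0.05144214630126953)
[0.60422957 0.07220967 0.29676997] [ 0.44429105  0.11072298 -2.90435551] 0.12167722718441994
([-7.21, -11.41, -0.13], [0.01, 0.0, 5.56]) [ 0.44441261 -0.22509872  0.27      ]
```

>>> jog_arm([
  [[-1, -1.6, -0.13], [0, 0, 0.8], 0],
  [[-2.5, -4, -0.13], [0, 0, 2], 0],
  [[-4, -6.4, -0.13], [0, 0, 3.2], 0],
  [[-5.5, -8.8, -0.13], [0, 0, 4.4], 0],
  [[-6.6, -10.5, -0.13], [0, 0, 5.2], 0],
  [[-7.21, -11.41, -0.13], [0, 0, 5.56], 0],
  [[-7.21, -11.41, -0.13], [0, 0, 5.56], 0],
  [[-7.21, -11.41, -0.13], [0, 0, 5.56], 0],
])

```text
time: 5.15
tool_pos: [0.4439, -0.2243, 0.2976]
tool_rot: [-0.002, 0.793, 0.609, -0.0]
contact_force: [0.7, 0.1, -2.6]
gripper_width: 0.12
grasp_force: 61.1
```

Run:
```python
from h import *
s=state();print(s['tool_pos'],s['gripper_width'],s['grasp_force'])
im,d,P,T,k=grab('wrist')
im2,_,P2,_,_=grab('side');save('w2',np.vstack([im,im2]),.7)
q=P2.reshape(-1,3);m=(np.linalg.norm(q[:,:2]-s['tool_pos'][:2],axis=1)<.05)&(q[:,2]<.31)&(q[:,2]>.1)
c=q[m]; 
for z in np.arange(.14,.31,.01):
    g=c[abs(c[:,2]-z)<.005]
    if len(g):print(z.round(2),len(g),g.mean(0).round(3),np.ptp(g,0).round(3))
for QQ in(P.reshape(-1,3),):
    a=QQ[(QQ[:,2]>.19)&(QQ[:,2]<.22)&(QQ[:,0]>.5)&(QQ[:,0]<.59)&(QQ[:,1]<-.22)&(QQ[:,1]>-.3)];print(len(a))
    if len(a)>5:print(np.polyval(np.polyfit(a[:,0],a[:,1],1),[.51,.54,.58]))
```

```text
[ 0.44388224 -0.22432837  0.2976481 ] 0.12011531499053735 61.08444929122925
0.17 63 [ 0.432 -0.24   0.172] [0.048 0.043 0.007]
0.18 100 [ 0.433 -0.24   0.179] [0.048 0.04  0.01 ]
0.19 92 [ 0.435 -0.241  0.191] [0.054 0.046 0.01 ]
0.2 99 [ 0.434 -0.24   0.199] [0.048 0.037 0.01 ]
0.21 89 [ 0.434 -0.241  0.21 ] [0.046 0.038 0.01 ]
0.22 79 [ 0.433 -0.241  0.219] [0.044 0.034 0.01 ]
0.23 346 [ 0.441 -0.226  0.23 ] [0.055 0.058 0.01 ]
0.24 28 [ 0.443 -0.226  0.24 ] [0.018 0.054 0.009]
0.25 32 [ 0.442 -0.23   0.25 ] [0.02  0.051 0.01 ]
0.26 34 [ 0.439 -0.238  0.261] [0.014 0.049 0.009]
0.27 30 [ 0.441 -0.231  0.27 ] [0.007 0.032 0.01 ]
0.28 20 [ 0.44  -0.233  0.281] [0.01  0.028 0.009]
0.29 34 [ 0.44  -0.234  0.29 ] [0.011 0.027 0.01 ]
0.3 36 [ 0.439 -0.235  0.301] [0.021 0.018 0.009]
1129
[-0.24007372 -0.24826259 -0.25918108]
```

View pics/w2.png

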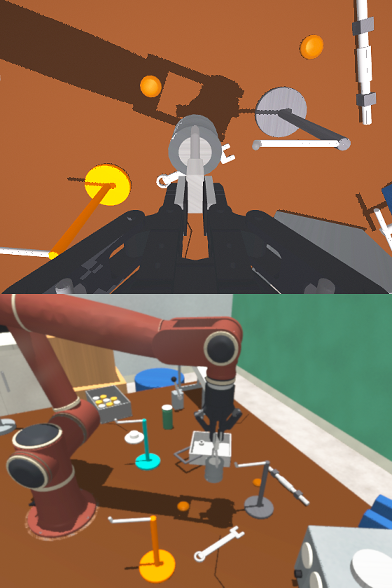

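The pictures show the canister held upright with its arch ahead of the grey hook's tip (wrist view at about (255,145), post at (343,145)). The orange and turquoise stands are well clear.

Run:
```python
from h import *
s=state();b=best(np.radians(-15),s);u=np.array([np.cos(.262),-np.sin(.262),0]);o=np.array([.5415,-.2498,0])
for t,z in((-.1,.2525),(0,.2525),(0,.2235),(0,.33)):print(plan(o+t*u+[0,0,z],b,s))
```

```text
([0.0, 0.02, 1.84], [-0.01, -0.01, 0.01])
([-0.0, 4.02, 1.84], [-0.01, -0.01, 0.01])
([-0.0, 4.02, 3.0], [-0.01, -0.01, 0.01])
([0.0, 4.01, -1.26], [-0.01, -0.01, 0.01])
```

>>> jog_arm([
  [[0, 0, 1], [0, 0, 0], 0],
  [[0, 0, 1.84], [0, 0, 0], 0],
  [[0, 0, 1.84], [0, 0, 0], 0],
  [[0, 0.8, 1.84], [0, 0, 0], 0],
  [[0, 1.8, 1.84], [0, 0, 0], 0],
  [[0, 3, 1.84], [0, 0, 0], 0],
  [[0, 4, 1.84], [0, 0, 0], 0],
  [[0, 4, 1.84], [0, 0, 0], 0],
])

```text
time: 6.25
tool_pos: [0.5423, -0.2511, 0.2542]
tool_rot: [0.0, 0.793, 0.609, 0.0]
contact_force: [0.3, -0.7, -1.8]
gripper_width: 0.116
grasp_force: 61.1
```

>>> jog_arm([
  [[0, 0, 0.4], [0, 0, 0], 0],
  [[0, 0, 0.8], [0, 0, 0], 0],
  [[0, 0, 1.1], [0, 0, 0], 0],
  [[0, 0, 1.15], [0, 0, 0], 0],
  [[0, 0, 1.15], [0, 0, 0], 0],
])

```text
time: 6.88
tool_pos: [0.5409, -0.2499, 0.2284]
tool_rot: [-0.0, 0.793, 0.609, 0.001]
contact_force: [-4.7, 6.3, 10.6]
gripper_width: 0.122
grasp_force: 62.9
```

Run:
```python
from h import *
s=state();print(s['tool_pos'],s['contact_force'],s['ft_torque'])
im,d,P,T,k=grab('side');save('s3',im[200:360,290:430],4)
```

```text
[ 0.54092378 -0.24986614  0.22836108] [-4.74536791  6.30132496 10.5597649 ] [ 1.16226593  0.91928568 -0.01390845]
```

View pics/s3.png

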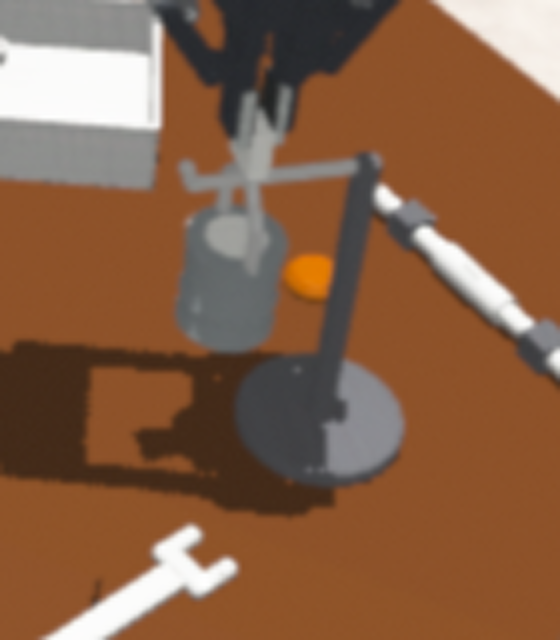

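The crop shows the arch on the grey arm at about (250,175), between the upturned tip (185,175) and the post (368,160), so the handle is threaded on the hook.

>>> jog_arm([
  [[0.1, 0, -0.05], [0, 0, 0], 0],
  [[0.1, 0, -0.05], [0, 0, 0], 0],
  [[0.1, 0, -0.05], [0, 0, 0], 0],
])

```text
time: 7.3
tool_pos: [0.541, -0.2493, 0.2284]
tool_rot: [0.001, 0.794, 0.608, -0.001]
contact_force: [-5.4, -0.4, 6.8]
gripper_width: 0.116
grasp_force: 62.3
```

>>> jog_arm([
  [[0, 0, 0], [0, 0, 0], 20],
  [[0, 0, 0], [0, 0, 0], 30],
  [[0, 0, 0], [0, 0, 0], 40],
  [[0, 0, 0], [0, 0, 0], 40],
  [[0, 0, -0.6], [0, 0, 0], 40],
  [[0, 0, -1.6], [0, 0, 0], 40],
  [[0, 0, -3], [0, 0, 0], 40],
  [[0, 0, -4.2], [0, 0, 0], 40],
])

```text
time: 8.3
tool_pos: [0.5418, -0.2486, 0.334]
tool_rot: [0.001, 0.793, 0.609, 0.0]
contact_force: [-0.2, 0.3, -0.1]
gripper_width: 0.398
grasp_force: 0.0
```

Run:
```python
from h import *
s=state();print(s['tool_pos'],s['contact_force'])
im,d,P,T,k=grab('side');save('s4',im[200:360,290:430],3)
im,d,P,T,k=grab('top')
q=P.reshape(-1,3);t=q[(q[:,2]>.047)&(q[:,2]<.06)&(q[:,1]>-.05)&(q[:,1]<.2)&(q[:,0]>.4)]
np.savez('top2.npz',im=im,P=P,T=T,k=k);print('tote',cv2.minAreaRect(t[t[:,0]>.49][:,:2].astype(np.float32)))
h=t[(t[:,0]<.47)];print('bar',len(h),h.min(0),h.max(0),h[abs(h[:,1]-.04)<.02].mean(0) )
b=best(np.radians(13.6),s);print(plan([.4435,.0395,.25],b,s),plan([.4435,.0395,.25],down(np.radians(193.6)),s),s['joint_pos'])
```

```text
[ 0.54181669 -0.24862089  0.33395148] [-0.17677587  0.32642242 -0.14625307]
tote ((0.5857091546058655, 0.0698881521821022), (0.19807644188404083, 0.1863420158624649), 58.194339752197266)
bar 130 [0.43323965 0.00261484 0.0475302 ] [0.46949485 0.08602115 0.05979593] [0.4443544  0.04012728 0.05439683]
([10.11, -6.79, 3.34], [0.01, 0.01, -3.58]) ([10.11, -6.79, 3.34], [0.01, -0.02, 18.92]) [-5.55000110e-01 -5.72794973e-02  1.55391846e+00  1.33910278e-05
  1.64282181e+00 -2.92806917e-01]
```

View pics/s4.png

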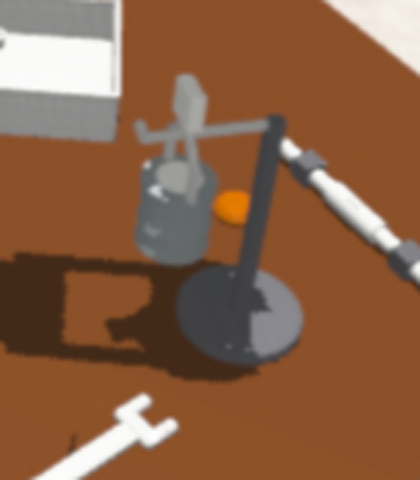

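The crop shows the canister hanging free and upright on the grey hook, with its arch over the arm at about (180,132). Next is the tote handle.

>>> jog_arm([
  [[1.5, -1, 0], [0, 0, -0.5], 45],
  [[3.5, -2.35, 0], [0, 0, -1.3], 45],
  [[6, -4.03, 1], [0, 0, -2.2], 45],
  [[8, -5.4, 2], [0, 0, -3], 45],
  [[9.6, -6.4, 3], [0, 0, -3.5], 45],
  [[10.11, -6.79, 4.2], [0, 0, -3.58], 45],
  [[10.11, -6.79, 5.3], [0, 0, -3.58], 45],
  [[10.11, -6.79, 5.3], [0, 0, -3.58], 45],
])

```text
time: 9.4
tool_pos: [0.4411, 0.0401, 0.1957]
tool_rot: [-0.002, 0.618, 0.786, -0.002]
contact_force: [-0.3, -0.9, 0.1]
gripper_width: 0.45
grasp_force: 0.0
```

Run:
```python
from h import *
s=state();b=best(np.radians(13.6),s)
for z in(.1,.033):print(plan([.444,.0398,z],b,s))
im,d,P,T,k=grab('wrist');q=P.reshape(-1,3);t=q[(q[:,2]>.047)&(q[:,2]<.062)&(q[:,1]>-.0)&(q[:,1]<.1)&(q[:,0]>.42)&(q[:,0]<.53)]
h=t[t[:,0]<.47];print(s['tool_pos'],len(h));save('w5',im)
u=np.array([np.cos(.2374),np.sin(.2374)])
p=(h[:,:2]-[.601,.0775])@np.stack([u,[-u[1],u[0]]],1);m=abs(p[:,1])<.025;print(p[m].mean(0),np.polyfit(p[m][:,1],p[m][:,0],1),h[m].mean(0))
```

```text
([-0.05, 0.13, 3.83], [-0.04, -0.01, 0.01])
([-0.05, 0.15, 6.51], [-0.04, -0.01, 0.01])
[0.44109712 0.04010489 0.19570534] 1316
[-0.15921249  0.00057248] [ 0.0043843 -0.159215 ] [0.44611836 0.04061342 0.05520391]
```

View pics/w5.png

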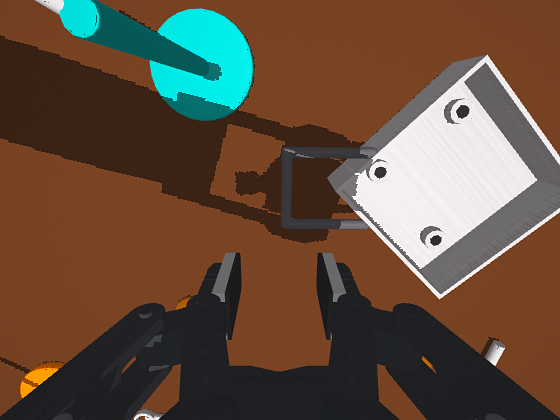

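The wrist view shows the bar at columns 285–290, rows 150–225, parallel to the pads, with all three bushings in the tote. Closing in.

>>> jog_arm([
  [[-0.05, 0.18, 1.5], [0, 0, 0], 45],
  [[-0.05, 0.18, 3.2], [0, 0, 0], 45],
  [[-0.05, 0.18, 4.6], [0, 0, 0], 45],
  [[-0.05, 0.18, 5.7], [0, 0, 0], 45],
  [[-0.05, 0.18, 6.4], [0, 0, 0], 45],
  [[-0.05, 0.18, 6.4], [0, 0, 0], 45],
  [[-0.05, 0.18, 6.4], [0, 0, 0], 45],
])

```text
time: 10.32
tool_pos: [0.4494, 0.0391, 0.0405]
tool_rot: [0.001, 0.619, 0.786, 0.001]
contact_force: [0.1, 0.7, -1.1]
gripper_width: 0.45
grasp_force: 0.0
```

>>> jog_arm([
  [[0, 0, 0], [0, 0, 0], 0],
  [[0, 0, 0], [0, 0, 0], 0],
  [[0, 0, 0], [0, 0, 0], 0],
  [[0, 0, 0], [0, 0, 0], 0],
  [[0, 0, 0], [0, 0, 0], 0],
  [[0, 0, 0], [0, 0, 0], 0],
])

```text
time: 11.08
tool_pos: [0.4485, 0.0392, 0.0401]
tool_rot: [0.001, 0.618, 0.786, 0.0]
contact_force: [-2.8, -1.2, 6.1]
gripper_width: 0.086
grasp_force: 58.7
```

Run:
```python
from h import *
s=state();print(s['tool_pos'],s['contact_force'],s['gripper_width'])
R0=Rq(s['tool_rot']);yaw=np.arctan2(R0[1,1],R0[0,1]);print(np.degrees(yaw))
u=np.array([np.cos(yaw),np.sin(yaw),0]);l=np.array([-u[1],u[0],0]);g0=np.array(s['tool_pos'])-.019*R0[:,2]
a0=np.arctan2(.05,.279);r=np.hypot(.279,.05);b=g0+u*.279;b[2]-=.05
for th in [2,5,8,11,14,17,20,23,26,29,32,35,37]:
    t=np.radians(th);a=a0+t;f=b-u*r*np.cos(a);f[2]=b[2]+r*np.sin(a)
    Rt=R.from_rotvec(l*t/2).as_matrix()@R0   # + about tote y: x axis nose dips, handle end rises
    print(th,plan(f+.019*Rt[:,2],Rt,s))
```

```text
[0.44850315 0.03922248 0.04005658] [-2.76644409 -1.17393501  6.05440195] 0.08648288763416953
13.609043434737348
2 ([-0.0, 0.06, -0.39], [0.12, 0.0, -0.0])
5 ([-0.0, 0.18, -0.97], [0.31, -0.0, -0.0])
8 ([-0.0, 0.34, -1.54], [0.5, -0.0, -0.0])
11 ([-0.0, 0.52, -2.1], [0.69, -0.0, -0.0])
14 ([-0.0, 0.73, -2.65], [0.87, -0.0, -0.0])
17 ([-0.0, 0.96, -3.18], [1.06, -0.0, -0.0])
20 ([-0.0, 1.23, -3.71], [1.25, -0.0, -0.0])
23 ([-0.0, 1.52, -4.22], [1.44, -0.0, -0.0])
26 ([-0.0, 1.84, -4.71], [1.62, -0.0, -0.0])
29 ([-0.0, 2.18, -5.18], [1.81, -0.0, -0.0])
32 ([-0.0, 2.55, -5.64], [2.0, -0.0, -0.0])
35 ([-0.01, 2.94, -6.07], [2.19, -0.0, -0.0])
37 ([-0.01, 3.22, -6.35], [2.31, -0.0, -0.0])
```

>>> jog_arm([
  [[0, 0, 0], [0, 0, 0], 30],
  [[0, 0, 0], [0, 0, 0], 30],
  [[0, -0.05, 0.3], [0, 0, 0], 30],
  [[0, -0.05, 0.3], [0, 0, 0], 30],
  [[0, -0.05, 0.3], [0, 0, 0], 0],
  [[0, -0.05, 0.3], [0, 0, 0], 0],
  [[0, -0.05, 0.3], [0, 0, 0], 0],
  [[0, -0.05, 0.3], [0, 0, 0], 0],
])

```text
time: 12.08
tool_pos: [0.4467, 0.0392, 0.0311]
tool_rot: [0.0, 0.618, 0.786, 0.0]
contact_force: [1.6, -0.2, -3.4]
gripper_width: 0.097
grasp_force: 58.4
```

>>> jog_arm([
  [[0, 0, -0.1], [0, 0, 0], 0],
  [[0, 0.03, -0.2], [0.06, 0, 0], 0],
  [[0, 0.06, -0.39], [0.12, 0, 0], 0],
  [[0, 0.12, -0.68], [0.22, 0, 0], 0],
  [[0, 0.18, -0.97], [0.31, 0, 0], 0],
  [[0, 0.18, -0.97], [0.31, 0, 0], 0],
])

```text
time: 12.82
tool_pos: [0.4517, 0.0403, 0.0562]
tool_rot: [-0.013, 0.618, 0.786, -0.017]
contact_force: [-1.5, 0.1, -3.5]
gripper_width: 0.093
grasp_force: 58.5
```

```bash
cat > tip.py <<'E'
from h import *
import sys
s=state();print(s['tool_pos'],s['contact_force'],s['gripper_width'])
yaw=np.radians(13.6);R0=down(yaw)
u=np.array([np.cos(yaw),np.sin(yaw),0]);l=np.array([-u[1],u[0],0]);g0=np.array([.4467,.0392,.050])
a0=np.arctan2(.05,.279);r=np.hypot(.279,.05);b=g0+u*.279;b[2]-=.05
g=np.array(s['tool_pos'])-.019*Rq(s['tool_rot'])[:,2]-b;print('tip now',np.degrees(np.arctan2(g[2],-g@u)-a0),'r',np.linalg.norm(g)-r)
for th in map(float,sys.argv[1:]):
    t=np.radians(th);a=a0+t;f=b-u*r*np.cos(a);f[2]=b[2]+r*np.sin(a)
    Rt=R.from_rotvec(l*t/2).as_matrix()@R0
    print(th,plan(f+.019*Rt[:,2],Rt,s))
E
python3 tip.py 5 8 11 14 17 20 23
```

```text
[0.45165754 0.04025873 0.05618773] [-1.4632715   0.08420622 -3.54791954] 0.09348415472984947
tip now 5.22794463148014 r -0.0001635604727090456
5.0 ([0.01, -0.02, 0.04], [0.01, 0.0, 0.0])
8.0 ([0.01, 0.11, -0.53], [0.2, 0.0, 0.0])
11.0 ([0.0, 0.26, -1.1], [0.38, 0.0, 0.0])
14.0 ([0.0, 0.45, -1.66], [0.57, 0.0, 0.0])
17.0 ([0.0, 0.66, -2.21], [0.76, 0.0, 0.0])
20.0 ([0.0, 0.91, -2.74], [0.95, 0.0, 0.0])
23.0 ([0.0, 1.18, -3.26], [1.13, 0.0, 0.0])
```

>>> jog_arm([
  [[0, 0.05, -0.25], [0.1, 0, 0], 0],
  [[0, 0.11, -0.53], [0.2, 0, 0], 0],
  [[0, 0.26, -1.1], [0.38, 0, 0], 0],
  [[0, 0.45, -1.66], [0.57, 0, 0], 0],
  [[0, 0.66, -2.21], [0.76, 0, 0], 0],
  [[0, 0.91, -2.74], [0.95, 0, 0], 0],
  [[0, 1.18, -3.26], [1.13, 0, 0], 0],
  [[0, 1.18, -3.26], [1.13, 0, 0], 0],
])

```text
time: 13.82
tool_pos: [0.4844, 0.0481, 0.1367]
tool_rot: [-0.061, 0.615, 0.782, -0.078]
contact_force: [1.2, 0.6, -5.3]
gripper_width: 0.088
grasp_force: 58.6
```

```bash
python3 tip.py 23 26 29 32 35 38
```

```text
[0.48444426 0.04812615 0.13667565] [ 1.18570879  0.586372   -5.34586242] 0.08843493342355138
tip now 23.135541145445316 r -0.0005444084618194678
23.0 ([0.01, -0.03, 0.02], [0.01, 0.0, 0.0])
26.0 ([0.01, 0.18, -0.53], [0.2, 0.0, 0.0])
29.0 ([0.01, 0.43, -1.06], [0.39, 0.0, 0.0])
32.0 ([0.01, 0.7, -1.58], [0.58, 0.0, 0.0])
35.0 ([0.01, 0.99, -2.08], [0.76, 0.0, 0.0])
38.0 ([0.01, 1.32, -2.57], [0.95, 0.0, 0.0])
```

>>> jog_arm([
  [[0, 0.09, -0.26], [0.1, 0, 0], 0],
  [[0, 0.18, -0.53], [0.2, 0, 0], 0],
  [[0, 0.43, -1.06], [0.39, 0, 0], 0],
  [[0, 0.7, -1.58], [0.58, 0, 0], 0],
  [[0, 0.99, -2.08], [0.76, 0, 0], 0],
  [[0, 1.32, -2.57], [0.95, 0, 0], 0],
  [[0, 1.32, -2.57], [0.95, 0, 0], 0],
  [[0, 1.32, -2.57], [0.95, 0, 0], 0],
])

```text
time: 14.82
tool_pos: [0.5269, 0.0586, 0.192]
tool_rot: [-0.103, 0.61, 0.775, -0.13]
contact_force: [-1.7, -0.5, -1.9]
gripper_width: 0.093
grasp_force: 58.6
```

>>> jog_arm([
  [[0, 0, 0], [0, 0, 0], 0],
  [[0, 0, 0], [0, 0, 0], 0],
  [[0, 0, 0], [0, 0, 0], 0],
  [[0, 0, 0], [0, 0, 0], 0],
  [[0, 0, 0], [0, 0, 0], 0],
  [[0, 0, 0], [0, 0, 0], 0],
  [[0, 0, 0], [0, 0, 0], 0],
  [[0, 0, 0], [0, 0, 0], 0],
])

```text
time: 15.82
tool_pos: [0.5269, 0.0586, 0.192]
tool_rot: [-0.103, 0.61, 0.775, -0.131]
contact_force: [-2.4, 0.4, -1.3]
gripper_width: 0.092
grasp_force: 58.6
```

>>> jog_arm([
  [[0, 0, 0], [0, 0, 0], 0],
  [[0, 0, 0], [0, 0, 0], 0],
  [[0, 0, 0], [0, 0, 0], 0],
  [[0, 0, 0], [0, 0, 0], 0],
  [[0, 0, 0], [0, 0, 0], 0],
  [[0, 0, 0], [0, 0, 0], 0],
  [[0, 0, 0], [0, 0, 0], 0],
  [[0, 0, 0], [0, 0, 0], 0],
])

```text
time: 16.82
tool_pos: [0.5269, 0.0586, 0.192]
tool_rot: [-0.103, 0.61, 0.775, -0.131]
contact_force: [-2.3, -1.2, -0.7]
gripper_width: 0.093
grasp_force: 58.7
```

```bash
python3 tip.py
python3 - <<'E'
from h import *
a=grab('top')[0];c=grab('side')[0]
f=lambda i:cv2.resize(i,(400,400),interpolation=cv2.INTER_CUBIC)
save('e1',np.hstack([f(a[130:240,210:320]),f(c[150:310,250:410])]))
E
```

```text
[0.52693144 0.05861257 0.19195208] [-2.26971009 -1.20181354 -0.65662803] 0.09286650530303321
tip now 37.65472295971195 r -0.0001662023537000734
```

View pics/e1.png

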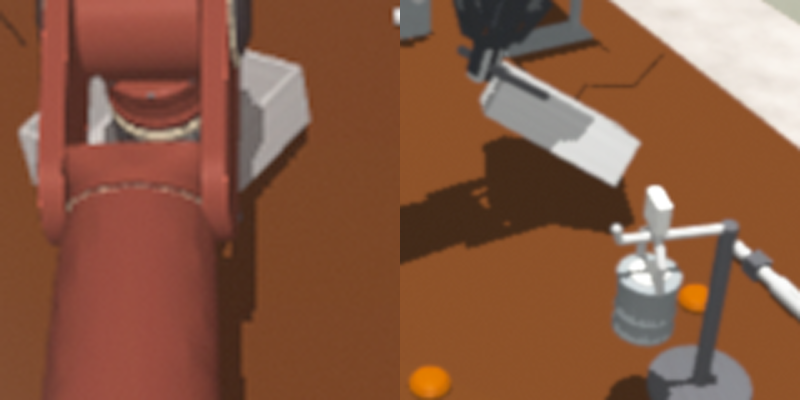

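The top view is blocked by the arm. The side view shows the tote tipped on its far corner at about (620,185) and the canister still hanging on the hook at (645,300). I'll check the bushings with the wrist camera.

Run:
```python
from h import *
im,d,P,T,k=grab('wrist');save('w6',im,1.2)
_,_,P2,_,_=grab('side');q=P2.reshape(-1,3)
m=(np.linalg.norm(q[:,:2]-[.718,.105],axis=1)<.05)&(q[:,2]>.006);print('lowest of tote near foot',np.sort(q[m][:,2])[:10].round(3), q[m][np.argsort(q[m][:,2])[:3]].round(3))
np.savez('w6.npz',im=im,P=P)
```

```text
lowest of tote near foot [0.043 0.044 0.044 0.045 0.045 0.045 0.045 0.046 0.048 0.048] [[0.739 0.113 0.043]
 [0.736 0.12  0.044]
 [0.744 0.115 0.044]]
```

View pics/w6.png

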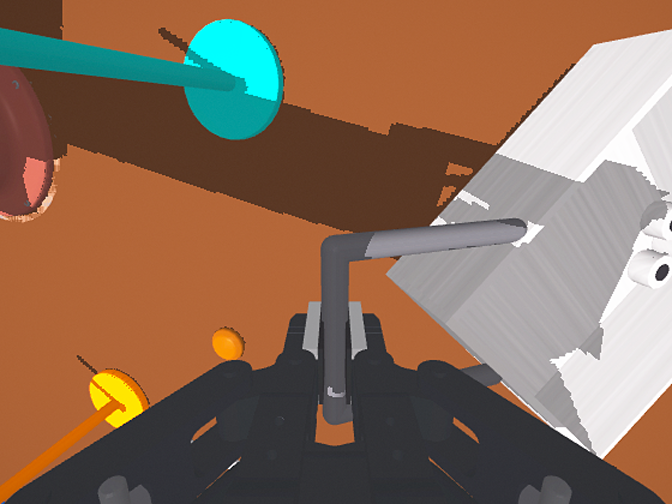

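The bushings appear at the far right, around (650,215) and (655,270). I'll check numerically where the corner and the bushings are in the tote's frame.

Run:
```python
from h import *
im,d,P,T,k=grab('side')
for u,v in[(334,220),(337,221),(336,218),(341,214),(345,208),(330,218),(300,200),(315,208),(285,190),(325,215)]:print((u,v),im[v,u],P[v,u].round(3))
W=np.load('w6.npz')['P']
for u,v in[(660,272),(645,268),(655,262),(640,220),(650,215),(668,225),(660,205),(620,300),(630,260)]:print((u,v),W[int(v/1.2),int(u/1.2)].round(3))
# tote frame
yaw=np.radians(13.6);u=np.array([np.cos(yaw),np.sin(yaw),0]);l=np.array([-u[1],u[0],0])
t=np.radians(37.6);X=u*np.cos(t)-np.array([0,0,np.sin(t)]);Z=u*np.sin(t)+np.array([0,0,np.cos(t)])
foot=np.array([.4467,.0392,0])+u*.279
q=(W.reshape(-1,3)-foot)@np.stack([X,l,Z],1)+[.117,0,0]
m=(abs(q[:,2]-.018)<.004)&(abs(q[:,0])<.11)&(abs(q[:,1])<.06);print('tops',m.sum(),q[m].round(3)[::max(1,m.sum()//25)].tolist())
q2=(P.reshape(-1,3)-foot)@np.stack([X,l,Z],1)+[.117,0,0]
m=(abs(q2[:,0])<.13)&(abs(q2[:,1])<.13)&(q2[:,2]>-.02)&(q2[:,2]<.07);print(m.sum(),q2[m].min(0),q2[m].max(0),np.percentile(q2[m],[2,98],axis=0).round(3))
```

```text
(334, 220) [220 220 218] [ 0.652 -0.021  0.081]
(337, 221) [176 174 170] [ 0.658 -0.026  0.079]
(336, 218) [219 219 217] [ 0.657 -0.022  0.087]
(341, 214) [200 187 179] [ 0.673 -0.021  0.095]
(345, 208) [178 152 138] [ 0.786  0.114 -0.001]
(330, 218) [221 220 219] [ 0.643 -0.013  0.085]
(300, 200) [150 150 149] [0.575 0.039 0.132]
(315, 208) [220 221 219] [0.611 0.017 0.109]
(285, 190) [127 127 125] [0.562 0.105 0.13 ]
(325, 215) [221 221 219] [ 0.63  -0.006  0.095]
(660, 272) [0.698 0.086 0.04 ]
(645, 268) [0.688 0.086 0.041]
(655, 262) [0.691 0.091 0.042]
(640, 220) [0.675 0.113 0.033]
(650, 215) [0.676 0.118 0.039]
(668, 225) [0.685 0.116 0.044]
(660, 205) [0.68  0.126 0.036]
(620, 300) [0.689 0.057 0.034]
(630, 260) [0.682 0.087 0.034]
tops 2289 [[0.053, 0.059, 0.014], [-0.064, 0.057, 0.017], [-0.067, 0.053, 0.016], [-0.07, 0.05, 0.02], [-0.075, 0.045, 0.018], [-0.08, 0.04, 0.017], [-0.083, 0.037, 0.016], [0.063, 0.023, 0.017], [0.065, 0.018, 0.016], [0.069, 0.011, 0.016], [0.074, -0.003, 0.015], [0.068, -0.005, 0.016], [0.072, -0.008, 0.017], [0.068, -0.01, 0.017], [0.069, -0.012, 0.017], [-0.11, 0.01, 0.022], [0.088, -0.021, 0.017], [0.085, -0.023, 0.019], [0.078, -0.028, 0.016], [0.076, -0.032, 0.019], [0.07, -0.036, 0.019], [0.066, -0.041, 0.02], [0.061, -0.045, 0.021], [0.057, -0.05, 0.02], [0.053, -0.055, 0.02], [0.046, -0.06, 0.021]]
1592 [-0.12749318 -0.12856912 -0.01994032] [0.12966898 0.11766468 0.05459118] [[-0.114 -0.112 -0.018]
 [ 0.124  0.089  0.054]]
```

```bash
python3 -c "
from plant import *
print(state()['grasp_force'],state()['time'],job_done())"
```

```text
the job is handed in; nothing more can be done
58.679489493370056 17.075 None
```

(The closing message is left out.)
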